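Set the followers into the cheese moulds

TASK

Get the four filled cheese moulds ready for the press: put each blue follower plate, grip side up, into the mould that has its shape and size, so that it lies flat on the cheese inside the rim. Leave the green herb jar where it stands.

Things in the scene. Friction and masses are not known exactly. Their poses are not given: they have to be found in the camera images.
- follower_big_round_mid (a point): Loose blue round press plate (follower), 84 mm across and 14 mm thick, about 110 g, with a round white knob, 28 mm across and 40 mm tall, upright in the middle of its top face. Total height 54 mm. The point is the centre, 27 mm above the underside (so 13 mm above the plate's top and 27 mm below the top of the grip); its z axis points up. It starts flat on the table.
- follower_small_round_mid (a point): Loose blue round press plate (follower), 56 mm across and 14 mm thick, about 60 g, with a round white knob, 28 mm across and 40 mm tall, upright in the middle of its top face. Total height 54 mm. The point is the centre, 27 mm above the underside (so 13 mm above the plate's top and 27 mm below the top of the grip); its z axis points up. It starts flat on the table.
- follower_square_mid (a point): Loose blue square press plate (follower), 64 x 64 mm and 14 mm thick, about 90 g, its sides along its x and y axes, with an upright white grip bar in the middle of its top face, 46 mm long (along the plate's x axis), 18 mm thick (along y) and 40 mm tall. Total height 54 mm. The point is the centre, 27 mm above the underside (so 13 mm above the plate's top and 27 mm below the top of the grip); its z axis points up. It starts flat on the table.
- follower_oblong_mid (a point): Loose blue oblong press plate (follower), 84 mm (x) by 48 mm (y) and 14 mm thick, about 80 g, with an upright white grip bar in the middle of its top face, 46 mm long (along the plate's x axis), 18 mm thick (along y) and 40 mm tall. Total height 54 mm. The point is the centre, 27 mm above the underside (so 13 mm above the plate's top and 27 mm below the top of the grip); its z axis points up. It starts flat on the table.
- mould_big_round_seat (a point): White round cheese mould, 40 mm tall, slightly flared, 108 mm across outside the rim, opening 102 mm at the rim and 98 mm at the cheese, wall 3 mm. Filled with firm, rigid yellow cheese to 10 mm below the rim. The point is the centre of the cheese's flat top face, 30 mm above the table; its z axis points up. The mould is fixed to the table.
- mould_small_round_seat (a point): White round cheese mould, 40 mm tall, slightly flared, 80 mm across outside the rim, opening 74 mm at the rim and 70 mm at the cheese, wall 3 mm. Filled with firm, rigid yellow cheese to 10 mm below the rim. The point is the centre of the cheese's flat top face, 30 mm above the table; its z axis points up. The mould is fixed to the table.
- mould_square_seat (a point): White square cheese mould, 40 mm tall, 86 x 86 mm outside, opening 80 x 80 mm with sides along its x and y axes, wall 3 mm. Filled with firm, rigid yellow cheese to 10 mm below the rim. The point is the centre of the cheese's flat top face, 30 mm above the table; its z axis points up. The mould is fixed to the table.
- mould_oblong_seat (a point): White oblong cheese mould, 40 mm tall, 106 mm (x) by 70 mm (y) outside, opening 100 x 64 mm, wall 3 mm. Filled with firm, rigid yellow cheese to 10 mm below the rim. The point is the centre of the cheese's flat top face, 30 mm above the table; its z axis points up. The mould is fixed to the table.
- herb_jar_mid (a point): Small green glass jar with a red lid, 52 mm across and 58 mm tall, loose, 160 g, standing among the moulds; not to be moved. The point is its centre, 29 mm above the table.

How it is judged:
By the outcome, as a careful person would: the job done as asked, in the order asked, and still so for the second after the job is handed in, with the robot touching nothing.
It also fails if it takes over 109 s, if anything falls off the work surface, if the arm or the gripper's body presses on something with over 40 N, if the wrist force passes 120 N, or if a joint passes its speed limit or range.

ROBOT

A 6-joint arm with a two-finger parallel gripper is mounted at the origin on the work surface. World frame = base frame: x ahead of the robot, y to its left, z up, the work surface at z = 0. Lengths are in m, angles in rad, forces in N, time in s.
With the tool pointing down it reaches from about 0.225 to 0.875 m from the base axis. Payload 3.4 kg.
Tool frame: the origin (TCP) lies at the very end of the fingers, on their centre line; the grasp point (between the pads) lies 19 mm behind it; z points along the fingers, y is the direction in which the jaws open and shut (so a half turn about z gives the same grasp; the last joint's range is limited). The gripper opens to 85 mm and grips with 20 to 120 N. Pads are 22 mm wide; open, the fingers measure 114 mm over their backs; the gripper's body (76 mm by 85 mm) begins 54 mm behind the grasp point. The pads swing forward as they close: fully open they stand 13 mm farther back than shut.
Start: joints at [1.106, 0.276, 1.505, -0, 1.361, -0.121], TCP at [0.194, 0.541, 0.231] pointing down, gripper open.
Joint ranges: [-2.89, 2.89], [-0.75, 2.08], [0.22, 2.7], [-1.18, 4.32], [0.11, 2.71], [-2.7, 2.7]. Speed limits (rad/s): [2.57, 2.57, 3.14, 3.14, 3.14, 3.14].

INTERFACE

Orientations are given as a unit quaternion [w, x, y, z].
In Python, from rig import manip, eyes gives the robot as it stands. The module is installed in compiled form; this text tells all that it offers.
- The arm moves only by the tool servo_tool, never from a script. Its argument "deltas" is one flat list of numbers, 6 for each row, row after row: the shift along the tool's x, y, z in cm, then the turn, a rotation vector about the tool's x, y, z in degrees. A call has 1 to 20 rows; each row shifts and turns the pose as measured when the row begins, along the tool's axes as they then stand; what a row does not reach is not made up. A row lasts 1/10 s, in which the tool goes at most 50 mm and 8.59 degrees, less where a joint would pass 70% of its speed; a pose out of reach is approached as far as the arm can. A call with a gripper value outside its range is refused whole. "jaw" is the finger opening in cm, from 0 to 8.54, set as the call begins (left out, the last holds). The fingers move at their own pace and stop on an object; "grip_force" is the grip in N (left out, the last holds). Time passes only in rows, so rows that do not move let the fingers close. It gives the time, the measured TCP pose, the force and the opening at its end, in the units of the state.
- manip.get_state(): the state, without advancing time (a new reading comes with each control period).
- eyes.get_image(name): name is "side" or "top"; returns (picture, depth): 400x640x3 uint8, red, green, blue; 400x640 float32, m along the optical axis (not along the pixel's ray), 0 where there is no reading.
- eyes.get_calibration(name): a dict with "camera_matrix" (3x3 intrinsics, pixels), "rvec" (rotation vector, rad) and "tvec" (3), from world to camera coordinates, as OpenCV has them. Camera axes: x right, y down, z forward; pixel columns grow to the right and rows downward; lengths in m; the calibration is good to about 2 mm. A picture is of the moment at which its call begins. get_calibration takes no time and is no camera call.
- manip.sign_off(): hands the job in, once; it reports no verdict.
The state is a dict: "clock": time; "qpos": joint angles; "qd": joint speeds; "effort": joint torques, N m; "position": TCP position; "ee_rot": TCP orientation; "contact_force": force on the tool from outside, world axes, zero at the start; "moment": the same for the moment, N m; "width": finger opening in m.
Only numpy, scipy, OpenCV 4.12 (cv2) and the standard library are available. Lean on these libraries where they do the work, as an engineer would, in place of code of your own. Each camera call takes 0.05 s, during which the arm holds its last target.

## Working session

There is one attempt and no reset: what is moved stays moved. The work goes in short steps, Python scripts to look and compute and a tool call to move; the robot and the scene stay as the last step left them, time stands still between calls to the robot, and variables do not carry over. Pictures are saved under pics/ and viewed, and the job is handed in when it is done.

Besides the shell and the picture viewer there is one more tool, called after "Emit:" as name(argument=value, ...) on one line, values as JSON. servo_tool: Moves the arm, as the interface text tells. Its arguments: {"type":"object","properties":{"deltas":{"type":"array","items":{"type":"number"}},"jaw":{"type":"number"},"grip_force":{"type":"number"}},"required":["deltas"]}

```bash
mkdir -p pics; cat > h.py <<'E'
import numpy as np, cv2
from rig import manip, eyes
def grab(n):
    im,d=eyes.get_image(n); np.savez(f'{n}.npz',im=im,d=d); return im,d
def cal(n):
    c=eyes.get_calibration(n); R,_=cv2.Rodrigues(np.array(c['rvec'],float)); return np.array(c['camera_matrix'],float),R,np.array(c['tvec'],float).ravel()
def world(n,d):
    K,R,t=cal(n); v,u=np.mgrid[0:400,0:640]
    p=np.stack([(u-K[0,2])/K[0,0]*d,(v-K[1,2])/K[1,1]*d,d],-1)
    return (p-t)@R
def save(im,f): cv2.imwrite('pics/'+f,im[:,:,::-1])
E
python3 - <<'E'
from h import *
print(manip.get_state())
for n in('top','side'):
    im,d=grab(n); save(im,n+'1.png'); K,R,t=cal(n); print(n,K.tolist(),R.round(3).tolist(),(-R.T@t).round(3))
E
```

```text
{'clock': 0.0, 'qpos': array([ 1.10600230e+00,  2.76596096e-01,  1.50615246e+00, -9.30365444e-07,
        1.36064603e+00, -1.21025855e-01]), 'qd': array([-6.05509705e-05, -2.37614749e-04,  1.00205741e-03,  7.35452118e-04,
       -7.19862658e-04,  2.95804659e-04]), 'effort': array([ 8.05800482e-04, -4.16773474e+01, -2.45805216e+01, -1.02259232e-04,
        1.08672353e-02,  1.05285798e-05]), 'position': array([0.19358144, 0.54088327, 0.23043135]), 'ee_rot': array([-2.59708260e-04,  1.71038810e-01,  9.85263880e-01, -8.62720893e-04]), 'contact_force': array([0.2777205 , 0.11619702, 0.87363597]), 'moment': array([ 0.01241864,  0.00862653, -0.03283337]), 'width': 0.08560090282625149}
top [[390.95200335618415, 0.0, 315.69036823023407], [0.0, 390.95200335618415, 204.590227902255], [0.0, 0.0, 1.0]] [[-0.002, -1.0, -0.014], [-0.984, 0.004, -0.179], [0.179, 0.014, -0.984]] [ 0.298 -0.015  1.214]
side [[361.66961606810776, 0.0, 315.7221021580071], [0.0, 361.66961606810776, 190.09586252084813], [0.0, 0.0, 1.0]] [[0.994, -0.106, 0.017], [-0.055, -0.637, -0.769], [0.092, 0.764, -0.639]] [ 0.435 -0.634  0.587]
```

View pics/top1.png

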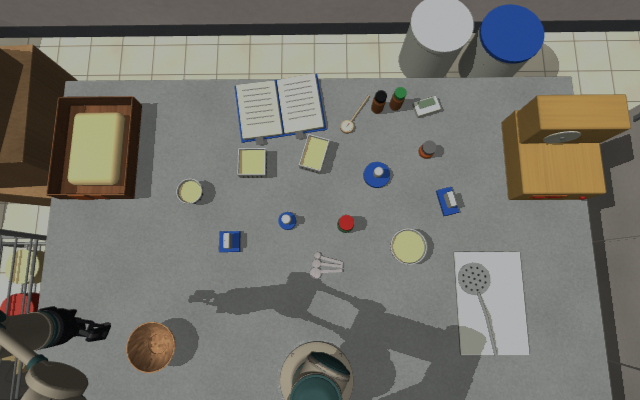

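View pics/side1.png

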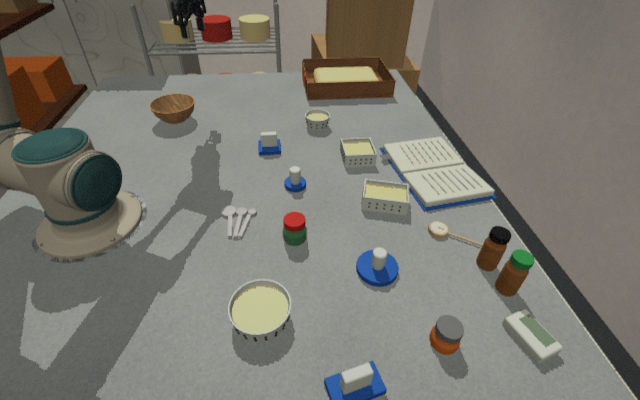

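The top view, where image up is +x and left is +y, shows:
- **Moulds:** small round (190,191), square (252,163), oblong (315,154), big round (409,247).
- **Followers:** square (230,241), small round (288,221), big round (377,175), oblong (448,201).
- **Jar:** (346,224).

Next I'll measure them with the depth data.

```bash
cat > meas.py <<'E'
from h import *
def run(n,only=None,fresh=False):
    if fresh: im,d=grab(n)
    else:
        z=np.load(f'{n}.npz'); im,d=z['im'],z['d']
    W=world(n,d); hsv=cv2.cvtColor(im,cv2.COLOR_RGB2HSV)
    return im,d,W,hsv
def rect(P):
    (c,s,a)=cv2.minAreaRect((P[:,:2]*1000).astype(np.float32)); return np.round(c,1),np.round(s,1),round(a,1)
E
python3 - <<'E'
from meas import *
seeds={'F_sq':(230,241),'F_sr':(288,221),'F_br':(377,175),'F_ob':(448,201),'M_sr':(190,191),'M_sq':(252,163),'M_ob':(315,154),'M_br':(409,247),'jar':(346,224)}
im,d,W,hsv=run('top')
v,u=np.mgrid[0:400,0:640]
K,R,t=cal('top')
Z=W[...,2]
tab=(abs(Z)<.03)
print('table z med',np.median(Z[150:300,150:500]))
for k,(a,b) in seeds.items():
    near=(abs(u-a)<28)&(abs(v-b)<28)
    ok=d>0
    if k[0]=='F':
        bl=near&(hsv[...,0]>100)&(hsv[...,0]<130)&(hsv[...,1]>150)&(hsv[...,2]>60)
        pl=bl&(Z>.008)&(Z<.02); gr=near&(Z>.045)&(Z<.065)
        print(k,'plate',pl.sum(),W[pl].mean(0).round(4),rect(W[pl]),'grip',gr.sum(),W[gr].mean(0).round(4),rect(W[gr]))
    elif k[0]=='M':
        ch=near&(Z>.022)&(Z<.034)&(hsv[...,1]>50); rm=near&(Z>.035)&(Z<.045)
        print(k,'cheese',ch.sum(),W[ch].mean(0).round(4),rect(W[ch]),'rim',rm.sum(),rect(W[rm]), W[rm][:,2].max())
    else:
        tp=near&(Z>.05); print(k,W[tp].mean(0),rect(W[tp]))
rows=[im[b-30:b+30,a-30:a+30] for a,b in seeds.values()]
rows=[cv2.resize(r,(240,180) if 0 else (190,190),interpolation=cv2.INTER_CUBIC) for r in rows]
g=np.vstack([np.hstack(rows[i:i+3]) for i in(0,3,6)]); save(g,'crops1.png')
E
```

```text
table z med 0.00034123075081988514
F_sq plate 268 [0.4007 0.2636 0.0136] (array([403.4, 268.3]), array([62.1, 63. ]), 0.1) grip 102 [0.4028 0.2685 0.053 ] (array([402.7, 269.1]), array([42.7, 18. ]), 2.0)
F_sr plate 140 [0.4632 0.0885 0.0135] (array([466.2,  90.6]), array([51.1, 50.5]), 44.5) grip 68 [0.4669 0.0915 0.053 ] (array([467.2,  91.9]), array([26.1, 25.4]), 28.5)
F_br plate 421 [ 0.6103 -0.1895  0.0142] (array([ 612.9, -190.9]), array([79.4, 81.2]), 86.9) grip 67 [ 0.6126 -0.1895  0.053 ] (array([ 612.5, -190.2]), array([24.4, 25.7]), 6.7)
F_ob plate 235 [ 0.5216 -0.4027  0.0139] (array([ 525.7, -406.8]), array([82.2, 47. ]), 13.9) grip 101 [ 0.5261 -0.4066  0.0528] (array([ 526.6, -407.5]), array([46. , 19.7]), 11.4)
M_sr cheese 359 [0.5574 0.3942 0.0296] (array([557.8, 394.2]), array([65.4, 68.3]), 9.9) rim 102 (array([557.3, 393.1]), array([77.6, 76.4]), 16.9) 0.04427338168645369
M_sq cheese 568 [0.6514 0.204  0.0299] (array([652. , 204.6]), array([77.1, 77.3]), 89.9) rim 134 (array([650.8, 203. ]), array([86.4, 86.6]), 89.6) 0.04444688121349054
M_ob cheese 560 [0.6806 0.0069 0.0296] (array([680.9,   6.9]), array([62.7, 98.1]), 73.8) rim 135 (array([678.9,   7.1]), array([ 70.4, 108. ]), 74.2) 0.044951988164284126
M_br cheese 786 [ 0.3837 -0.2757  0.0296] (array([ 383.8, -274.9]), array([94.2, 93.6]), 88.1) rim 143 (array([ 383.5, -275.6]), array([104.9, 104.7]), 87.1) 0.04423551802072743
jar [ 0.44744742 -0.08520411  0.11130994] (array([387.9, -53.3]), array([ 43.9, 194.7]), 62.3)
```

View pics/crops1.png

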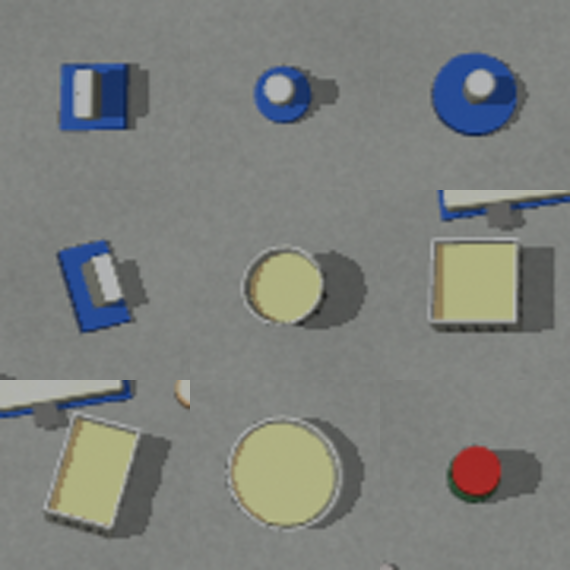

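Every measured size matches its description. I'll start with the square follower: square the yaw so that tool x = −world x, tool y = +world y, then go above it.

Emit:
servo_tool(deltas=[0,0,2,0,0,-6.6,0,0,2,0,0,-6.6,0,0,2,0,0,-6.5,0,0,0,0,0,0,-2.6,-3.4,0.2,0,0,0,-2.6,-3.4,0.2,0,0,0,-2.6,-3.4,0.2,0,0,0,-2.6,-3.4,0.2,0,0,0,-2.6,-3.4,0.2,0,0,0,-2.6,-3.4,0.2,0,0,0,-2.6,-3.4,0.2,0,0,0,-2.6,-3.4,0.2,0,0,0,0,0,0,0,0,0,0,0,0,0,0,0], jaw=6, grip_force=40)

```text
clock: 1.5
position: [0.414, 0.2638, 0.1582]
ee_rot: [0.004, 0.005, 1.0, 0.003]
contact_force: [-0.8, 0.4, -0.1]
width: 0.0602
```

```bash
cat > go.py <<'E'
import sys
from h import *
from scipy.spatial.transform import Rotation as Ro
s=manip.get_state(); q=s['ee_rot']; R=Ro.from_quat([q[1],q[2],q[3],q[0]]); M=R.as_matrix()
print('t',round(s['clock'],2),'pos',(s['position']*1000).round(1),'w',round(s['width']*1000,1),'F',s['contact_force'].round(1),'q',s['qpos'].round(2))
print('yaw(tool y)',np.degrees(np.arctan2(M[1,1],M[0,1])).round(2),'z',M[:,2].round(4))
if len(sys.argv)>4:
    tgt=np.array([float(a) for a in sys.argv[1:4]])/1000; yaw=np.radians(float(sys.argv[4]))
    y=np.array([np.cos(yaw),np.sin(yaw),0]); z=np.array([0,0,-1.]); G=np.stack([np.cross(y,z),y,z],1)
    print('delta cm',((tgt-s['position'])@M*100).round(2),'rot deg',np.degrees(Ro.from_matrix(M.T@G).as_rotvec()).round(2))
    print('delta cm in final frame',((tgt-s['position'])@G*100).round(2))
E
python3 go.py 402.8 268.6 23 90
```

```text
t 1.5 pos [414.  263.8 158.2] w 60.2 F [-0.8  0.4 -0.1] q [ 0.42  0.2   1.8   0.    1.13 -1.14]
yaw(tool y) 89.38 z [ 0.0088  0.0051 -0.9999]
delta cm [ 1.24  0.4  13.51] rot deg [ 0.29  0.5  -0.62]
delta cm in final frame [ 1.12  0.48 13.52]
```

Emit:
servo_tool(deltas=[0.6,0.2,3,0.3,0.5,-0.6,0.5,0.2,3,0,0,0,0,0,3,0,0,0,0,0,0,0,0,0])

```text
clock: 1.9
position: [0.4042, 0.2728, 0.0696]
ee_rot: [0.003, 0.001, 1.0, 0.002]
contact_force: [-1.1, 0.2, 0.2]
width: 0.0603
```

```bash
python3 go.py 402.8 268.6 23 90
```

```text
t 1.9 pos [404.2 272.8  69.6] w 60.3 F [-1.1  0.2  0.2] q [ 0.45  0.3   1.93  0.    0.91 -1.12]
yaw(tool y) 89.84 z [ 0.0069  0.0046 -1.    ]
delta cm [ 0.17 -0.44  4.66] rot deg [ 0.27  0.4  -0.16]
delta cm in final frame [ 0.14 -0.42  4.66]
```

Emit:
servo_tool(deltas=[0.2,-0.4,1.6,0.3,0.4,0,0,0,1.5,0,0,0,0,0,1.5,0,0,0,0,0,0,0,0,0])

```text
clock: 2.3
position: [0.4036, 0.2743, 0.0276]
ee_rot: [0.003, 0.0, 1.0, 0.002]
contact_force: [-0.2, 0.5, -0.5]
width: 0.0601
```

```bash
python3 go.py 402.8 268.6 23 90
```

```text
t 2.3 pos [403.6 274.3  27.6] w 60.1 F [-0.2  0.5 -0.5] q [ 0.45  0.35  1.98  0.    0.8  -1.12]
yaw(tool y) 89.98 z [ 0.0058  0.0033 -1.    ]
delta cm [ 0.08 -0.57  0.46] rot deg [ 0.19  0.33 -0.02]
delta cm in final frame [ 0.08 -0.57  0.46]
```

Emit:
servo_tool(deltas=[0,-0.6,0.3,0.2,0.3,0,0,-0.1,0.1,0,0,0,0,0,0,0,0,0])

```text
clock: 2.6
position: [0.4056, 0.2691, 0.0269]
ee_rot: [0.003, -0.001, 1.0, 0.001]
contact_force: [-0.3, 0.2, 0.3]
width: 0.0596
```

```bash
python3 go.py 402.8 268.6 23 90
```

```text
t 2.6 pos [405.6 269.1  26.9] w 59.6 F [-0.3  0.2  0.3] q [ 0.44  0.35  1.98 -0.    0.8  -1.13]
yaw(tool y) 90.06 z [ 0.0056  0.0022 -1.    ]
delta cm [ 0.28 -0.05  0.39] rot deg [0.13 0.32 0.06]
delta cm in final frame [ 0.28 -0.05  0.39]
```

Emit:
servo_tool(deltas=[0.3,0,0.5,0,0.3,0,0,0,0.2,0,0,0,0,0,0,0,0,0])

```text
clock: 2.9
position: [0.4033, 0.2695, 0.0208]
ee_rot: [0.001, -0.0, 1.0, 0.002]
contact_force: [-0.3, -0.1, 0.0]
width: 0.0597
```

Emit:
servo_tool(deltas=[0,0,0,0,0,0,0,0,0,0,0,0,0,0,0,0,0,0,0,0,0,0,0,0,0,0,0,0,0,0,0,0,0,0,0,0], jaw=0)

```text
clock: 3.5
position: [0.4034, 0.2694, 0.0208]
ee_rot: [0.001, -0.0, 1.0, 0.002]
contact_force: [1.2, 0.8, 0.7]
width: 0.0175
```

```bash
python3 go.py 402.8 268.6 150 90
```

```text
t 3.5 pos [403.4 269.4  20.8] w 17.5 F [1.2 0.8 0.7] q [ 0.44  0.36  1.99  0.    0.78 -1.13]
yaw(tool y) 90.01 z [ 0.0023  0.0034 -1.    ]
delta cm [  0.03  -0.04 -12.92] rot deg [0.19 0.13 0.01]
delta cm in final frame [  0.06  -0.08 -12.92]
```

Gripped: the opening is 17.5 mm on an 18 mm bar. Next, lift it and carry it to the square mould.

Emit:
servo_tool(deltas=[0,0,-2,0,0,0,0,0,-3,0,0,0,0,0,-3,0,0,0,0,0,-3,0,0,0,-3.1,-0.8,0,0,0,0,-3.1,-0.8,0,0,0,0,-3.1,-0.8,0,0,0,0,-3.1,-0.8,0,0,0,0,-3.1,-0.8,0,0,0,0,-3.1,-0.8,0,0,0,0,-3.1,-0.8,0,0,0,0,-3.1,-0.8,0,0,0,0,0,0,0,0,0,0,0,0,0,0,0,0])

```text
clock: 4.9
position: [0.6553, 0.2011, 0.129]
ee_rot: [-0.004, -0.001, 1.0, 0.0]
contact_force: [-0.2, -0.6, -0.9]
width: 0.0177
```

```bash
python3 go.py 651.5 203.9 53 90
```

```text
t 4.9 pos [655.3 201.1 129. ] w 17.7 F [-0.2 -0.6 -0.9] q [ 0.2   0.51  1.39  0.    1.25 -1.38]
yaw(tool y) 90.08 z [-8.2e-03  5.0e-04 -1.0e+00]
delta cm [0.32 0.27 7.6 ] rot deg [ 0.03 -0.47  0.08]
delta cm in final frame [0.38 0.28 7.6 ]
```

Emit:
servo_tool(deltas=[0.4,0.3,0,0,-0.5,0,0,0,2,0,0,0,0,0,2,0,0,0,0,0,0,0,0,0])

```text
clock: 5.3
position: [0.6455, 0.2063, 0.0886]
ee_rot: [-0.001, -0.002, 1.0, 0.001]
contact_force: [-0.1, 0.4, -0.7]
width: 0.0177
```

```bash
python3 go.py 651.5 203.9 53 90
```

```text
t 5.3 pos [645.5 206.3  88.6] w 17.7 F [-0.1  0.4 -0.7] q [ 0.21  0.53  1.47  0.    1.15 -1.37]
yaw(tool y) 90.19 z [-0.002   0.0011 -1.    ]
delta cm [-0.61 -0.24  3.56] rot deg [ 0.06 -0.11  0.19]
delta cm in final frame [-0.6  -0.24  3.56]
```

Emit:
servo_tool(deltas=[-0.5,-0.2,0.5,0,0,0,0,0,1,0,0,0,0,0,0,0,0,0,0,0,0,0,0,0])

```text
clock: 5.7
position: [0.6496, 0.2058, 0.0754]
ee_rot: [0.0, -0.003, 1.0, 0.001]
contact_force: [0.3, -0.9, -0.7]
width: 0.0179
```

```bash
python3 go.py 651.5 203.9 53 90
```

```text
t 5.7 pos [649.6 205.8  75.4] w 17.9 F [ 0.3 -0.9 -0.7] q [ 0.2   0.54  1.48  0.    1.12 -1.37]
yaw(tool y) 90.31 z [ 6.0e-04  1.9e-03 -1.0e+00]
delta cm [-0.18 -0.2   2.24] rot deg [0.11 0.04 0.31]
delta cm in final frame [-0.19 -0.19  2.24]
```

Emit:
servo_tool(deltas=[-0.2,-0.2,1,0,0,0.3,0,0,0.8,0,0,0,0,0,0.4,0,0,0,0,0,0,0,0,0])

```text
clock: 6.1
position: [0.6525, 0.2036, 0.0523]
ee_rot: [0.001, 0.0, 1.0, 0.001]
contact_force: [0.7, -0.1, -0.2]
width: 0.0171
```

```bash
python3 go.py 651.5 203.9 51 90
```

```text
t 6.1 pos [652.5 203.6  52.3] w 17.1 F [ 0.7 -0.1 -0.2] q [ 0.2   0.56  1.5   0.    1.08 -1.37]
yaw(tool y) 89.96 z [ 0.0021  0.0022 -1.    ]
delta cm [0.1  0.03 0.13] rot deg [ 0.13  0.12 -0.04]
delta cm in final frame [0.1  0.03 0.13]
```

Centred. I'll open here, retreat and check.

Emit:
servo_tool(deltas=[0,0,0.15,0,0,0,0,0,0,0,0,0])

```text
clock: 6.3
position: [0.6529, 0.2036, 0.051]
ee_rot: [0.001, 0.0, 1.0, 0.001]
contact_force: [-0.0, -0.3, -1.2]
width: 0.0178
```

Emit:
servo_tool(deltas=[0,0,0,0,0,0,0,0,0,0,0,0,0,0,0,0,0,0,0,0,0,0,0,0], jaw=6)

```text
clock: 6.7
position: [0.6535, 0.2038, 0.0518]
ee_rot: [0.002, 0.0, 1.0, 0.001]
contact_force: [0.5, 0.5, 0.2]
width: 0.0601
```

Emit:
servo_tool(deltas=[0,0,-2,0,0,0,0,0,-3,0,0,0,0,0,-3,0,0,0,4.6,-2.8,0,0,0,0,4.6,-2.8,0,0,0,0,3,-2,0,0,0,0,3,-2,0,0,0,0,2.5,-1.5,0,0,0,0,0,0,0,0,0,0,0,0,0,0,0,0])

```text
clock: 7.7
position: [0.4758, 0.0923, 0.1338]
ee_rot: [0.005, -0.0, 1.0, 0.002]
contact_force: [0.1, -0.4, -0.3]
width: 0.06
```

```bash
python3 go.py 466.8 91.7 21 90; python3 - <<'E'
from h import *
im,d=grab('top'); save(cv2.resize(im[100:300,150:500],None,fx=2,fy=2),'top2.png')
E
```

```text
t 7.7 pos [475.8  92.3 133.8] w 60.0 F [ 0.1 -0.4 -0.3] q [ 0.05  0.21  1.85  0.    1.06 -1.53]
yaw(tool y) 90.03 z [ 0.011   0.0031 -0.9999]
delta cm [ 1.02 -0.09 11.27] rot deg [0.18 0.63 0.03]
delta cm in final frame [ 0.9  -0.06 11.28]
```

View pics/top2.png

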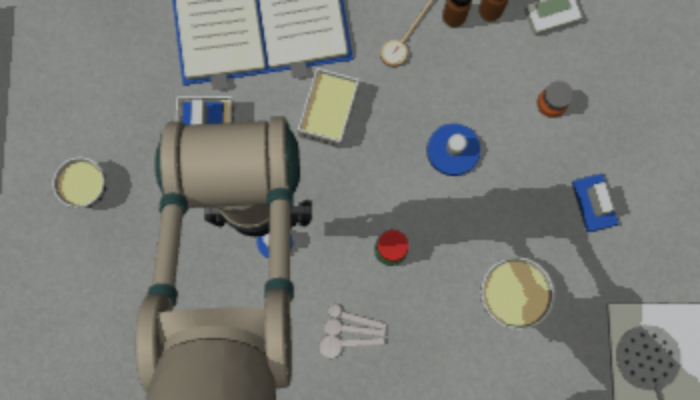

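The square plate is in its mould, at enlarged (205,112), partly hidden by the arm. I'll check it fully later. Next is the small round follower.

Emit:
servo_tool(deltas=[0.5,0,1.5,0.2,0.6,0,0.2,0,2,0,0,0,0,0,1.5,0,0,0,0,0,0,0,0,0,0,0,0,0,0,0])

```text
clock: 8.25
position: [0.4727, 0.0947, 0.0792]
ee_rot: [-0.0, -0.002, 1.0, -0.0]
contact_force: [-0.8, 0.2, -0.4]
width: 0.0602
```

```bash
python3 go.py 466.8 91.7 21 90
```

```text
t 8.25 pos [472.7  94.7  79.2] w 60.2 F [-0.8  0.2 -0.4] q [ 0.05  0.28  1.93 -0.    0.94 -1.52]
yaw(tool y) 90.19 z [-2.e-04 -4.e-04 -1.e+00]
delta cm [ 0.59 -0.29  5.82] rot deg [-0.02 -0.01  0.19]
delta cm in final frame [ 0.59 -0.3   5.82]
```

Emit:
servo_tool(deltas=[0.6,-0.3,1,0,0,0.2,0,0,1,0,0,0,0,0,1,0,0,0,0,0,0,0,0,0])

```text
clock: 8.65
position: [0.4698, 0.0926, 0.0484]
ee_rot: [0.002, -0.001, 1.0, 0.0]
contact_force: [-1.0, 0.5, -0.2]
width: 0.0598
```

```bash
python3 go.py 466.8 91.7 21 90
```

```text
t 8.65 pos [469.8  92.6  48.4] w 59.8 F [-1.   0.5 -0.2] q [ 0.05  0.32  1.97 -0.    0.85 -1.52]
yaw(tool y) 90.06 z [ 0.0033  0.     -1.    ]
delta cm [ 0.31 -0.09  2.74] rot deg [0.   0.19 0.06]
delta cm in final frame [ 0.3  -0.09  2.74]
```

Emit:
servo_tool(deltas=[0.3,-0.1,1,0,0.2,0,0,0,1,0,0,0,0,0,0.7,0,0,0,0,0,0,0,0,0])

```text
clock: 9.05
position: [0.4677, 0.0918, 0.0195]
ee_rot: [0.0, -0.001, 1.0, 0.0]
contact_force: [-1.1, -0.2, -0.2]
width: 0.06
```

```bash
python3 go.py 466.8 91.7 21 90
```

```text
t 9.05 pos [467.7  91.8  19.5] w 60.0 F [-1.1 -0.2 -0.2] q [ 0.05  0.36  2.01  0.    0.77 -1.52]
yaw(tool y) 90.06 z [ 9.e-04  1.e-04 -1.e+00]
delta cm [ 0.09 -0.01 -0.15] rot deg [0.01 0.05 0.06]
delta cm in final frame [ 0.09 -0.01 -0.15]
```

Emit:
servo_tool(deltas=[0,0,0,0,0,0,0,0,0,0,0,0,0,0,0,0,0,0,0,0,0,0,0,0,0,0,0,0,0,0], jaw=0)

```text
clock: 9.55
position: [0.4685, 0.0918, 0.02]
ee_rot: [0.001, -0.0, 1.0, 0.0]
contact_force: [0.6, -0.1, -0.4]
width: 0.0267
```

Emit:
servo_tool(deltas=[0,0,-2,0,0,0,0,0,-3,0,0,0,0,0,-3,0,0,0,0,0,-3,0,0,0,-1,3.3,0,0,0,0,-1,3.3,0,0,0,0,-1,3.3,0,0,0,0,-1,3.3,0,0,0,0,-1,3.3,0,0,0,0,-1,3.3,0,0,0,0,-1,3.3,0,0,0,0,-1,3.3,0,0,0,0,-1,3.3,0,0,0,0,0,0,0,0,0,0,0,0,0,0,0,0])

```text
clock: 11.05
position: [0.5603, 0.4, 0.1347]
ee_rot: [0.002, 0.001, 1.0, 0.0]
contact_force: [-0.4, -1.0, -0.4]
width: 0.0267
```

```bash
python3 go.py 557.5 393.7 50 90
```

```text
t 11.05 pos [560.3 400.  134.7] w 26.7 F [-0.4 -1.  -0.4] q [ 0.52  0.5   1.39 -0.    1.25 -1.05]
yaw(tool y) 89.93 z [ 4.e-03  1.e-04 -1.e+00]
delta cm [ 0.31 -0.63  8.46] rot deg [ 0.01  0.23 -0.07]
delta cm in final frame [ 0.28 -0.63  8.47]
```

Emit:
servo_tool(deltas=[0.3,-0.6,1,0,0.2,0,0,0,2,0,0,0,0,0,2,0,0,0,0,0,0,0,0,0,0,0,0,0,0,0])

```text
clock: 11.55
position: [0.5543, 0.3862, 0.0822]
ee_rot: [-0.002, 0.002, 1.0, -0.002]
contact_force: [0.4, 0.5, 0.2]
width: 0.0267
```

```bash
python3 go.py 557.5 393.7 50 90
```

```text
t 11.55 pos [554.3 386.2  82.2] w 26.7 F [0.4 0.5 0.2] q [ 0.51  0.53  1.48 -0.    1.14 -1.06]
yaw(tool y) 89.72 z [-0.0036 -0.0042 -1.    ]
delta cm [-0.33  0.76  3.21] rot deg [-0.24 -0.21 -0.28]
delta cm in final frame [-0.32  0.75  3.22]
```

Emit:
servo_tool(deltas=[-0.2,0.6,0.5,-0.2,-0.2,-0.3,0,0,0.5,0,0,0,0,0,0,0,0,0,0,0,0,0,0,0])

```text
clock: 11.95
position: [0.5576, 0.3919, 0.074]
ee_rot: [0.002, 0.0, 1.0, 0.001]
contact_force: [1.2, -0.2, -0.3]
width: 0.0271
```

```bash
python3 go.py 557.5 393.7 50 90
```

```text
t 11.95 pos [557.6 391.9  74. ] w 27.1 F [ 1.2 -0.2 -0.3] q [ 0.51  0.54  1.48 -0.    1.12 -1.06]
yaw(tool y) 89.96 z [ 0.0033  0.0013 -1.    ]
delta cm [0.02 0.18 2.4 ] rot deg [ 0.07  0.19 -0.04]
delta cm in final frame [0.01 0.18 2.4 ]
```

Emit:
servo_tool(deltas=[0,0.2,0.8,0,0.2,0,0,0,0.8,0,0,0,0,0,0.6,0,0,0,0,0,0,0,0,0,0,0,0,0,0,0])

```text
clock: 12.45
position: [0.5576, 0.3945, 0.0501]
ee_rot: [-0.0, 0.0, 1.0, 0.001]
contact_force: [0.5, -0.3, 0.5]
width: 0.027
```

```bash
python3 go.py 557.5 393.7 50 90
```

```text
t 12.45 pos [557.6 394.5  50.1] w 27.0 F [ 0.5 -0.3  0.5] q [ 0.51  0.57  1.5   0.    1.07 -1.06]
yaw(tool y) 90.0 z [-3.0e-04  1.3e-03 -1.0e+00]
delta cm [ 0.01 -0.08  0.01] rot deg [ 0.08 -0.02 -0.  ]
delta cm in final frame [ 0.01 -0.08  0.01]
```

Emit:
servo_tool(deltas=[0,0,0,0,0,0,0,0,0,0,0,0,0,0,0,0,0,0,0,0,0,0,0,0], jaw=6)

```text
clock: 12.85
position: [0.5582, 0.3947, 0.0509]
ee_rot: [0.0, 0.0, 1.0, 0.001]
contact_force: [-0.3, 0.7, 0.3]
width: 0.06
```

Emit:
servo_tool(deltas=[0,0,-2,0,0,0,0,0,-3,0,0,0,0,0,-3,0,0,0,-0.4,-4.4,0,0,0,0,-0.4,-4.4,0,0,0,0,-0.4,-4.4,0,0,0,0,-0.4,-4.4,0,0,0,0,-0.4,-4.4,0,0,0,0,-0.4,-4.4,0,0,0,0,-0.4,-4.4,0,0,0,0,-0.4,-4.4,0,0,0,0,-0.4,-4.4,0,0,0,0,-0.4,-4.4,0,0,0,0,-0.4,-4.4,0,0,0,0,-0.4,-4.4,0,0,0,0,-0.4,-4.4,0,0,0,0,0,0,0,0,0,0,0,0,0,0,0,0])

```text
clock: 14.65
position: [0.6172, -0.1986, 0.1377]
ee_rot: [0.009, -0.002, 1.0, 0.001]
contact_force: [-0.3, 0.6, 1.1]
width: 0.0596
```

```bash
python3 go.py 612.6 -190.4 21 90;  python3 - <<'E'
from h import *
im,d=grab('top'); save(cv2.resize(im[120:270,150:450],None,fx=2.5,fy=2.5),'top3.png')
E
```

```text
t 14.65 pos [ 617.2 -198.6  137.7] w 59.6 F [-0.3  0.6  1.1] q [-0.42  0.44  1.5   0.01  1.19 -2.  ]
yaw(tool y) 90.19 z [ 0.0185  0.0022 -0.9998]
delta cm [ 0.68  0.79 11.66] rot deg [0.13 1.06 0.19]
delta cm in final frame [ 0.46  0.82 11.67]
```

View pics/top3.png

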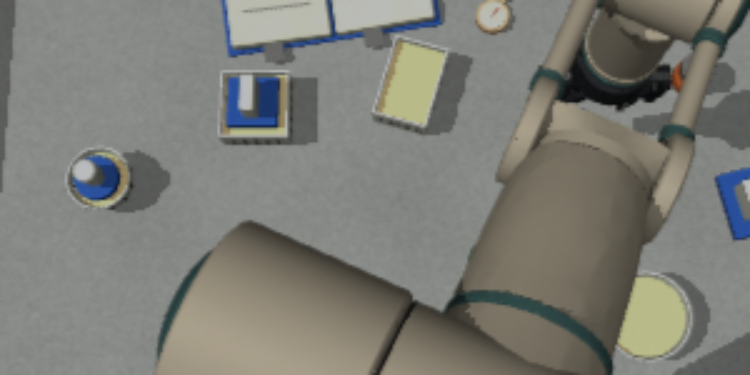

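Both placed plates lie inside their rims: square at enlarged (252,103), small round at (97,176). Now the big round follower.

Emit:
servo_tool(deltas=[0.4,0.6,1.5,0.1,1,0.2,0,0,2,0,0,0,0,0,2,0,0,0,0,0,0,0,0,0,0,0,0,0,0,0])

```text
clock: 15.2
position: [0.6118, -0.1829, 0.0792]
ee_rot: [-0.002, -0.004, 1.0, 0.001]
contact_force: [0.1, -0.1, 0.7]
width: 0.0605
```

```bash
python3 go.py 612.6 -190.4 21 90
```

```text
t 15.2 pos [ 611.8 -182.9   79.2] w 60.5 F [ 0.1 -0.1  0.7] q [-0.4   0.48  1.58  0.    1.09 -1.98]
yaw(tool y) 90.45 z [-0.0039  0.0022 -1.    ]
delta cm [-0.1  -0.76  5.82] rot deg [ 0.13 -0.22  0.45]
delta cm in final frame [-0.08 -0.75  5.82]
```

Emit:
servo_tool(deltas=[-0.1,-0.6,1,0.1,-0.2,0.4,0,0,1,0,0,0,0,0,0.8,0,0,0,0,0,0,0,0,0,0,0,0,0,0,0])

```text
clock: 15.7
position: [0.6139, -0.188, 0.0505]
ee_rot: [0.001, -0.001, 1.0, -0.0]
contact_force: [-0.7, 0.3, -0.3]
width: 0.06
```

```bash
python3 go.py 612.6 -190.4 21 90
```

```text
t 15.7 pos [ 613.9 -188.    50.5] w 60.0 F [-0.7  0.3 -0.3] q [-0.41  0.51  1.6   0.    1.02 -1.98]
yaw(tool y) 90.13 z [ 2.e-03 -6.e-04 -1.e+00]
delta cm [ 0.14 -0.24  2.95] rot deg [-0.03  0.11  0.13]
delta cm in final frame [ 0.13 -0.24  2.95]
```

Emit:
servo_tool(deltas=[0.1,-0.3,1,0,0,0,0,0,1,0,0,0,0,0,0.9,0,0,0,0,0,0,0,0,0])

```text
clock: 16.1
position: [0.6131, -0.1919, 0.0196]
ee_rot: [0.001, -0.001, 1.0, -0.001]
contact_force: [-0.8, 0.7, -0.2]
width: 0.0598
```

Emit:
servo_tool(deltas=[0,0,0,0,0,0,0,0,0,0,0,0,0,0,0,0,0,0,0,0,0,0,0,0,0,0,0,0,0,0], jaw=0)

```text
clock: 16.6
position: [0.6134, -0.192, 0.0196]
ee_rot: [0.002, -0.001, 1.0, -0.001]
contact_force: [-0.1, 0.3, -1.8]
width: 0.0267
```

```bash
python3 go.py 383.7 -275.2 150 90
```

```text
t 16.6 pos [ 613.4 -192.    19.6] w 26.7 F [-0.1  0.3 -1.8] q [-0.41  0.55  1.63  0.    0.96 -1.98]
yaw(tool y) 90.09 z [ 0.0033 -0.0012 -1.    ]
delta cm [ 22.94  -8.3  -13.1 ] rot deg [-0.07  0.19  0.09]
delta cm in final frame [ 22.97  -8.32 -13.04]
```

Emit:
servo_tool(deltas=[0,0,-2,0,0,0,0,0,-3,0,0,0,0,0,-3,0,0,0,0,0,-3,0,0,0,2.8,-1,0,0,0,0,2.8,-1,0,0,0,0,2.8,-1,0,0,0,0,2.8,-1,0,0,0,0,2.8,-1,0,0,0,0,2.8,-1,0,0,0,0,2.8,-1,0,0,0,0,2.8,-1,0,0,0,0,0,0,0,0,0,0,0,0,0,0,0,0])

```text
clock: 18.0
position: [0.3824, -0.2743, 0.1346]
ee_rot: [0.004, -0.002, 1.0, -0.003]
contact_force: [-0.5, 0.4, -0.4]
width: 0.027
```

```bash
python3 go.py 383.7 -275.2 50 90
```

```text
t 18.0 pos [ 382.4 -274.3  134.6] w 27.0 F [-0.5  0.4 -0.4] q [-0.77  0.19  1.88  0.    1.06 -2.35]
yaw(tool y) 90.25 z [ 0.0083 -0.0051 -1.    ]
delta cm [-0.06 -0.05  8.46] rot deg [-0.3   0.47  0.25]
delta cm in final frame [-0.13 -0.09  8.46]
```

Emit:
servo_tool(deltas=[0,0,1.5,-0.3,0.5,0.2,0,0,2,0,0,0,0,0,1.5,0,0,0,0,0,0,0,0,0,0,0,0,0,0,0])

```text
clock: 18.5
position: [0.3871, -0.2738, 0.0808]
ee_rot: [0.001, -0.002, 1.0, 0.0]
contact_force: [0.1, 0.4, -0.8]
width: 0.0269
```

```bash
python3 go.py 383.7 -275.2 50 90
```

```text
t 18.5 pos [ 387.1 -273.8   80.8] w 26.9 F [ 0.1  0.4 -0.8] q [-0.76  0.27  1.94  0.    0.93 -2.34]
yaw(tool y) 90.22 z [ 1.e-03  2.e-04 -1.e+00]
delta cm [ 0.35 -0.14  3.07] rot deg [0.01 0.06 0.22]
delta cm in final frame [ 0.34 -0.14  3.08]
```

Emit:
servo_tool(deltas=[0.3,-0.1,0.8,0,0,0.2,0,0,0.8,0,0,0,0,0,0.5,0,0,0,0,0,0,0,0,0,0,0,0,0,0,0])

```text
clock: 19.0
position: [0.3855, -0.2753, 0.0587]
ee_rot: [0.001, -0.001, 1.0, -0.001]
contact_force: [-0.3, -0.1, -1.1]
width: 0.0271
```

```bash
python3 go.py 383.7 -275.2 50 90
```

```text
t 19.0 pos [ 385.5 -275.3   58.7] w 27.1 F [-0.3 -0.1 -1.1] q [-0.77  0.29  1.97  0.    0.87 -2.34]
yaw(tool y) 90.08 z [ 0.0026 -0.0012 -1.    ]
delta cm [0.19 0.01 0.87] rot deg [-0.07  0.15  0.08]
delta cm in final frame [0.18 0.01 0.87]
```

Emit:
servo_tool(deltas=[0.2,0,0.4,0,0.1,0,0,0,0.4,0,0,0,0,0,0,0,0,0,0,0,0,0,0,0])

```text
clock: 19.4
position: [0.3836, -0.2758, 0.0506]
ee_rot: [0.001, -0.0, 1.0, -0.001]
contact_force: [0.6, -0.0, -1.1]
width: 0.027
```

```bash
python3 go.py 383.7 -275.2 50 90
```

```text
t 19.4 pos [ 383.6 -275.8   50.6] w 27.0 F [ 0.6 -0.  -1.1] q [-0.77  0.3   1.98 -0.    0.85 -2.34]
yaw(tool y) 90.05 z [ 0.0019 -0.0023 -1.    ]
delta cm [-0.01  0.06  0.06] rot deg [-0.13  0.11  0.05]
delta cm in final frame [-0.01  0.06  0.06]
```

Emit:
servo_tool(deltas=[0,0,0,0,0,0,0,0,0,0,0,0,0,0,0,0,0,0,0,0,0,0,0,0], jaw=6)

```text
clock: 19.8
position: [0.3842, -0.2763, 0.0513]
ee_rot: [0.002, -0.0, 1.0, -0.002]
contact_force: [0.9, -0.6, -0.2]
width: 0.0602
```

Emit:
servo_tool(deltas=[0,0,-2,0,0,0,0,0,-3,0,0,0,0,0,-4,0,0,0,0,0,0,0,0,8,0,0,0,0,0,8,0,0,0,0,0,8,0,0,0,0,0,8,0,0,0,0,0,8,0,0,0,0,0,8,0,0,0,0,0,8,0,0,0,0,0,8,0,0,0,0,0,8,0,0,0,0,0,8,0,0,0,0,0,8,0,0,0,0,0,8,0,0,0,0,0,8,0,0,0,0,0,8,0,0,0,0,0,8,0,0,0,0,0,8,0,0,0,0,0,8])

```text
clock: 21.8
position: [0.3838, -0.2755, 0.1468]
ee_rot: [0.004, 0.944, 0.329, 0.002]
contact_force: [0.1, -1.3, -0.4]
width: 0.0601
```

```bash
python3 go.py 526.2 -407.2 140 -77;python3 - <<'E'
from meas import *
im,d,W,hsv=run('side',fresh=True); save(im,'side2.png')
E
```

```text
t 21.8 pos [ 383.8 -275.5  146.8] w 60.1 F [ 0.1 -1.3 -0.4] q [-0.77  0.19  1.85 -0.    1.09  0.13]
yaw(tool y) -51.61 z [ 0.0055 -0.0057 -1.    ]
delta cm [ 2.98 19.16  0.84] rot deg [ 0.43 -0.14 25.39]
delta cm in final frame [10.91 16.03  0.68]
```

View pics/side2.png

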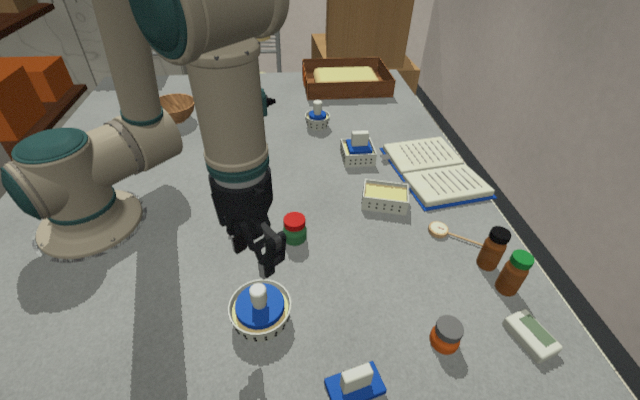

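The side view shows three plates seated: big round (258,303), square (358,150) and small round (317,115). The jar is untouched at (294,228). Now the oblong.

Emit:
servo_tool(deltas=[0,0,0,0.4,0,6.4,0,0,0,0,0,6.4,0,0,0,0,0,6.4,0,0,0,0,0,6.2,0,0,0,0,0,0,1.8,2.6,0,0,0,0,1.8,2.6,0,0,0,0,1.8,2.6,0,0,0,0,1.8,2.6,0,0,0,0,1.8,2.6,0,0,0,0,1.8,2.6,0,0,0,0,0,0,0,0,0,0,0,0,0,0,0,0])

```text
clock: 23.15
position: [0.5278, -0.4055, 0.1451]
ee_rot: [-0.001, 0.992, 0.126, -0.0]
contact_force: [-0.1, -0.0, -0.0]
width: 0.0596
```

```bash
python3 go.py 526.2 -407.2 21 -77
```

```text
t 23.15 pos [ 527.8 -405.5  145.1] w 59.6 F [-0.1 -0.  -0. ] q [-0.76  0.46  1.43  0.    1.25  0.56]
yaw(tool y) -75.54 z [-8.0e-04  2.2e-03 -1.0e+00]
delta cm [-0.2   0.15 12.41] rot deg [-0.13  0.02  1.46]
delta cm in final frame [-0.2   0.13 12.41]
```

Emit:
servo_tool(deltas=[-0.1,0.1,2,-0.1,0,1.4,0,0,2,0,0,0,0,0,2,0,0,0,0,0,0,0,0,0,0,0,0,0,0,0])

```text
clock: 23.65
position: [0.5241, -0.4037, 0.085]
ee_rot: [-0.001, 0.993, 0.118, -0.001]
contact_force: [0.2, -1.1, 0.4]
width: 0.0601
```

```bash
python3 go.py 526.2 -407.2 21 -77
```

```text
t 23.65 pos [ 524.1 -403.7   85. ] w 60.1 F [ 0.2 -1.1  0.4] q [-0.76  0.51  1.51 -0.    1.12  0.57]
yaw(tool y) -76.4 z [-0.0016  0.0015 -1.    ]
delta cm [0.13 0.4  6.4 ] rot deg [-0.1   0.07  0.6 ]
delta cm in final frame [0.13 0.39 6.4 ]
```

Emit:
servo_tool(deltas=[0.1,0.4,1.2,0,0,0.6,0,0,1.2,0,0,0,0,0,1.2,0,0,0,0,0,0,0,0,0,0,0,0,0,0,0])

```text
clock: 24.15
position: [0.5267, -0.4081, 0.0489]
ee_rot: [0.001, 0.994, 0.114, 0.001]
contact_force: [1.1, -1.0, 0.4]
width: 0.0599
```

```bash
python3 go.py 526.2 -407.2 21 -77
```

```text
t 24.15 pos [ 526.7 -408.1   48.9] w 59.9 F [ 1.1 -1.   0.4] q [-0.76  0.55  1.55 -0.    1.05  0.58]
yaw(tool y) -76.96 z [ 0.0013 -0.0012 -1.    ]
delta cm [-0.03 -0.1   2.79] rot deg [ 0.09 -0.06  0.04]
delta cm in final frame [-0.03 -0.1   2.79]
```

Emit:
servo_tool(deltas=[0,-0.1,1,0,0,0,0,0,1,0,0,0,0,0,0.8,0,0,0,0,0,0,0,0,0])

```text
clock: 24.55
position: [0.5267, -0.4071, 0.0188]
ee_rot: [0.001, 0.994, 0.114, 0.001]
contact_force: [-0.8, -0.3, -0.0]
width: 0.0599
```

Emit:
servo_tool(deltas=[0,0,0,0,0,0,0,0,0,0,0,0,0,0,0,0,0,0,0,0,0,0,0,0,0,0,0,0,0,0,0,0,0,0,0,0], jaw=0)

```text
clock: 25.15
position: [0.5271, -0.4076, 0.0193]
ee_rot: [0.001, 0.994, 0.114, 0.001]
contact_force: [-0.0, -0.0, -1.0]
width: 0.0175
```

```bash
python3 go.py 680 7 150 -106.2
```

```text
t 25.15 pos [ 527.1 -407.6   19.3] w 17.5 F [-0. -0. -1.] q [-0.76  0.57  1.58 -0.    0.99  0.58]
yaw(tool y) -76.94 z [ 0.0025 -0.0025 -1.    ]
delta cm [ 24.29 -36.89 -13.14] rot deg [ 0.14 -0.15 29.26]
delta cm in final frame [  3.12 -44.08 -13.07]
```

Emit:
servo_tool(deltas=[0,0,-2,0,0,0,0,0,-3,0,0,0,0,0,-4,0,0,0,0,0,-3,0,0,0,0,0,0,0,0,7.4,0,0,0,0,0,7.4,0,0,0,0,0,7.4,0,0,0,0,0,7.4,0,0,0,0,0,0])

```text
clock: 26.05
position: [0.5261, -0.4066, 0.1442]
ee_rot: [0.001, 0.988, -0.154, 0.001]
contact_force: [-0.3, -0.1, -1.1]
width: 0.0175
```

Emit:
servo_tool(deltas=[0.3,-3.6,0,0,0,0,0.3,-3.6,0,0,0,0,0.3,-3.6,0,0,0,0,0.3,-3.6,0,0,0,0,0.3,-3.6,0,0,0,0,0.3,-3.6,0,0,0,0,0.2,-3.6,0,0,0,0,0.2,-3.6,0,0,0,0,0.2,-3.6,0,0,0,0,0.2,-3.6,0,0,0,0,0.2,-3.6,0,0,0,0,0.2,-3.6,0,0,0,0,0,0,0,0,0,0,0,0,0,0,0,0])

```text
clock: 27.45
position: [0.6843, 0.013, 0.1405]
ee_rot: [0.001, 0.991, -0.134, 0.0]
contact_force: [0.6, -0.1, -1.9]
width: 0.0175
```

```bash
python3 go.py 680 7 50 -106.2
```

```text
t 27.45 pos [684.3  13.  140.5] w 17.5 F [ 0.6 -0.1 -1.9] q [-0.08  0.49  1.39 -0.    1.26  1.76]
yaw(tool y) -105.37 z [ 0.     -0.0018 -1.    ]
delta cm [-0.26  0.67  9.05] rot deg [ 0.1  -0.03  0.83]
delta cm in final frame [-0.24  0.69  9.05]
```

Emit:
servo_tool(deltas=[-0.2,0.5,1.5,0,0,0.8,0,0,2,0,0,0,0,0,2,0,0,0,0,0,0,0,0,0,0,0,0,0,0,0])

```text
clock: 27.95
position: [0.6803, 0.0038, 0.0852]
ee_rot: [0.002, 0.99, -0.139, 0.001]
contact_force: [0.5, 0.0, -0.2]
width: 0.0178
```

```bash
python3 go.py 680 7 50 -106.2
```

```text
t 27.95 pos [680.3   3.8  85.2] w 17.8 F [ 0.5  0.  -0.2] q [-0.09  0.53  1.47 -0.    1.14  1.76]
yaw(tool y) -105.98 z [ 0.001  -0.0037 -1.    ]
delta cm [-0.12 -0.31  3.51] rot deg [ 0.19 -0.12  0.22]
delta cm in final frame [-0.12 -0.3   3.52]
```

Emit:
servo_tool(deltas=[-0.1,-0.3,0.8,0.2,-0.1,0.2,0,0,0.8,0,0,0,0,0,0.8,0,0,0,0,0,0,0,0,0,0,0,0,0,0,0])

```text
clock: 28.45
position: [0.6817, 0.0058, 0.0621]
ee_rot: [-0.0, 0.99, -0.141, 0.002]
contact_force: [-0.3, 0.2, -0.6]
width: 0.0174
```

```bash
python3 go.py 680 7 50 -106.2
```

```text
t 28.45 pos [681.7   5.8  62.1] w 17.4 F [-0.3  0.2 -0.6] q [-0.09  0.55  1.5   0.    1.09  1.76]
yaw(tool y) -106.21 z [ 4.7e-03 -1.0e-04 -1.0e+00]
delta cm [-0.2  -0.07  1.21] rot deg [-0.07 -0.26 -0.01]
delta cm in final frame [-0.19 -0.07  1.21]
```

Emit:
servo_tool(deltas=[-0.2,-0.1,0.6,0,-0.3,0,0,0,0.6,0,0,0,0,0,0,0,0,0,0,0,0,0,0,0])

```text
clock: 28.85
position: [0.6802, 0.0077, 0.0494]
ee_rot: [-0.001, 0.99, -0.141, -0.0]
contact_force: [0.2, -0.6, -1.5]
width: 0.0175
```

```bash
python3 go.py 680 7 50 -106.2
```

```text
t 28.85 pos [680.2   7.7  49.4] w 17.5 F [ 0.2 -0.6 -1.5] q [-0.09  0.56  1.51  0.    1.07  1.76]
yaw(tool y) -106.17 z [-0.      0.0014 -1.    ]
delta cm [-0.    0.08 -0.06] rot deg [-0.08  0.02  0.03]
delta cm in final frame [-0.    0.08 -0.06]
```

Release, rise, and clear the view by moving back toward the base.

Emit:
servo_tool(deltas=[0,0,0,0,0,0,0,0,0,0,0,0,0,0,0,0,0,0,0,0,0,0,0,0], jaw=6)

```text
clock: 29.25
position: [0.6811, 0.0076, 0.0505]
ee_rot: [-0.001, 0.99, -0.141, 0.001]
contact_force: [0.1, 0.2, -0.3]
width: 0.0598
```

Emit:
servo_tool(deltas=[0,0,-2,0,0,0,0,0,-3,0,0,0,0,0,-4,0,0,0,0,0,-4,0,0,0,-4,0,-2,0,0,0,-4,0,-2,0,0,0,-4,0,-2,0,0,0,-4,0,0,0,0,0,-4,0,0,0,0,0,-4,0,0,0,0,0,-4,0,0,0,0,0,-4,0,0,0,0,0,0,0,0,0,0,0,0,0,0,0,0,0])

```text
clock: 30.65
position: [0.3632, 0.0988, 0.2485]
ee_rot: [-0.002, 0.99, -0.142, 0.006]
contact_force: [0.0, -0.1, -0.0]
width: 0.0598
```

```bash
python3 go.py; python3 - <<'E'
from meas import *
z0=np.load('top.npz')
im,d,W,hsv=run('top',fresh=True); save(im,'top4.png')
s,_=grab('side'); save(s,'side4.png')
v,u=np.mgrid[0:400,0:640]; Z=W[...,2]
for k,(a,b) in {'sr':(190,191),'sq':(252,163),'ob':(315,154),'br':(409,247)}.items():
    near=(abs(u-a)<28)&(abs(v-b)<28)
    bl=near&(hsv[...,0]>100)&(hsv[...,0]<130)&(hsv[...,1]>150)&(Z>.035)&(Z<.055); gr=near&(Z>.07)&(Z<.095)
    if bl.sum()<20: print(k,'hidden'); continue
    A=np.c_[W[bl][:,:2]-W[bl][:,:2].mean(0),np.ones(bl.sum())]; f=np.linalg.lstsq(A,W[bl][:,2],rcond=None)[0]
    print(k,'plate',bl.sum(),rect(W[bl]),'z',W[bl][:,2].mean().round(4),'tilt deg',np.degrees(f[:2]).round(2),'grip',gr.sum(),rect(W[gr]),W[gr][:,2].mean().round(4))
E
```

```text
t 30.65 pos [363.2  98.8 248.5] w 59.8 F [ 0.  -0.1 -0. ] q [ 0.08 -0.05  1.85  0.    1.33  1.93]
yaw(tool y) -106.27 z [ 0.0127  0.0026 -0.9999]
sr plate 142 (array([553.1, 389.5]), array([46.8, 50.6]), 61.2) z 0.0436 tilt deg [0.48 1.35] grip 79 (array([557.5, 394.8]), array([28.8, 25.9]), 13.8) 0.0823
sq plate 252 (array([651.5, 203.6]), array([61.5, 62.6]), 89.5) z 0.0438 tilt deg [ 0.76 -0.02] grip 101 (array([652. , 204.8]), array([18.7, 46.5]), 89.3) 0.083
ob plate 230 (array([677.8,   8.4]), array([44.8, 82.7]), 73.8) z 0.0436 tilt deg [0.15 0.22] grip 94 (array([679.1,   9.4]), array([17.7, 46.7]), 74.4) 0.0825
br plate 472 (array([ 384.3, -273.5]), array([78.9, 77.5]), 89.0) z 0.0438 tilt deg [0.28 0.18] grip 82 (array([ 384.3, -274.5]), array([23.7, 28. ]), 0.1) 0.0824
```

View pics/top4.png

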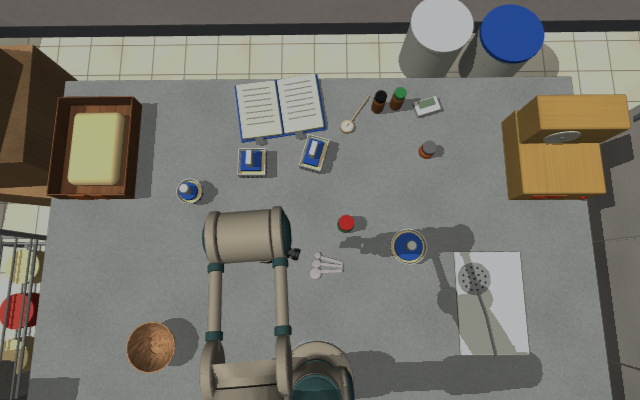

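View pics/side4.png

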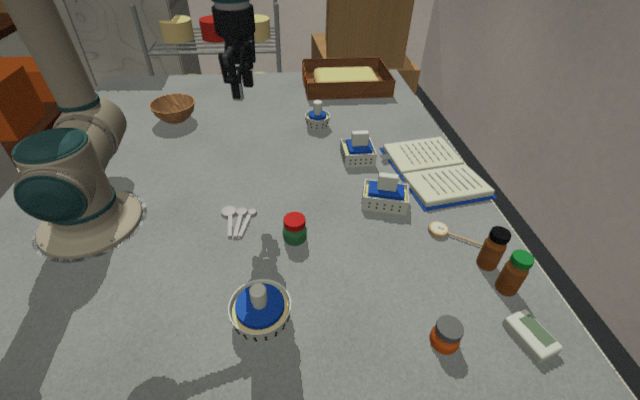

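All four plates are inside their rims with plate tops at 44 mm and grips at 82–83 mm. In both views the jar is at the same pixels as before, (346,224) and (294,228). The arm is clear, so I'm handing in.

```bash
python3 -c "
from rig import manip
print(manip.sign_off())"
```

```text
the job is handed in; nothing more can be done
None
```

All four follower plates are in their matching moulds, grip side up, and I handed the job in at about 31 s of the 109 s limit. No verdict was reported.

**Flatness:** My last camera check put every plate's top at 43.6–43.8 mm, against 44 mm expected for a plate lying flat on the cheese. Tilt read under 1° for three of them. The small round read about 1.4°; I put that down to the knob hiding part of that small plate, since its grip height matches the others.

**Centring:** Each grip measured within about 2.5 mm of its mould's centre, with 7–8 mm of clearance all round. The small round's plate outline alone read about 6 mm off, which I also put down to the knob hiding part of the plate.

**Jar and arm:** The herb jar sits at the same pixels as before in both views. I judged it by eye only, because my first depth measurement of it was spoiled by the arm. The arm ended clear of everything, and the force readings at the end of each move stayed under about 2 N.

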